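# Change the cheese on the rosette scraper

### The job

Change the cheese on the rosette scraper: first lift the worn-down brown stub off the spindle and lay it flat on the white plate, then slide the fresh brown-rinded cheese down the spindle onto the board, set the crank scraper on the spindle on top of it, and last of all put the clear cover centrally over the whole thing, standing flat on the board. Leave the black-rinded cheese, the tin, the price card and the spice jar where they are.

Things in the scene. Friction and masses are not known exactly. Their poses are not given: they have to be found in the camera images.
- base: rosette scraper's stand, fixed: round wooden board 170 mm across, its top 18 mm above the origin (centre of the underside, on the counter). At its centre a steel spindle 9 mm thick stands upright, its tip 56 mm above the board (74 above the origin), the last 8 mm tapered to 3 mm. A dark inlaid ring 140 mm across marks where the cover stands.
- stub: what is left of the old cheese: a flat disc 62 mm across and 15 mm high with brown rind and cream top and a 17 mm hole through its middle; at the start it sits on the board round the spindle. Origin: centre of its underside, z up.
- brown_cheese: fresh cheese: a drum 62 mm across and 36 mm high, brown rind with a red foil belt round its lower part, cream top, a 17 mm hole right through on its axis. Origin: centre of its underside, z up. It stands on the counter; it belongs on the spindle, underside on the board.
- black_cheese: the other fresh cheese, same shape and size (62 x 36 mm, 17 mm hole), but black rind with a gold foil belt and orange top. Origin: centre of its underside. Stays where it is.
- scraper: steel crank scraper: upright hub 23 mm across, 40 high (grip it, fingers closing along body y), with a hole 15 mm wide, 34 deep from below for the spindle. A blade bar 10 mm wide, 8 high runs along body x at the hub's foot, x = -31 to +46 mm, with a black crank knob 14 mm across at x = +40, 32 high. Origin: hub axis at the underside, z up. Seated, its underside rests on the fresh cheese.
- dome: clear plastic cover, an open-bottomed bell 140 mm across, 92 mm high (inside 134 mm across at the rim, 88 high), steel rim; on its flat top a black grip knob 24 mm across and 30 mm high (92 to 122 mm above the origin). Origin: centre of the rim's underside, z up.
- plate: white china plate for end pieces, fixed to the counter, 174 mm across, flat inside over the middle 140 mm, the inner floor 6 mm and the rim 13 mm above its origin (centre of the underside).
- tin: bystander: round food tin 86 mm across, 40 mm high; origin at the centre of its underside.
- price_clip: bystander: cream price card, 84 mm wide along its y axis and 80 mm high, in a black foot; origin at the centre of its underside.
- spice_jar: bystander: spice jar with red lid, 40 mm across, 106 mm high; origin at the centre of its underside.

How it is judged:
By the outcome, as a careful person would: the job done as asked, in the order asked, and still so for the second after the job is handed in, with the robot touching nothing.
It also fails if it takes over 112 s, if anything falls off the work surface, if the arm or the gripper's body presses on something with over 40 N, if the wrist force passes 120 N, or if a joint passes its speed limit or range.

### The arm

A 6-joint arm with a two-finger parallel gripper is mounted at the origin on a cart in front of the work surface, level with it; the furniture and walls round the work are solid. World frame = base frame: x ahead of the robot, y to its left, z up, the work surface at z = 0. Lengths are in m, angles in degrees, forces in N, time in s.
With the tool pointing down it reaches from about 0.4 to 0.825 m from the base axis. Payload 7 kg.
Tool frame: the origin (TCP) lies midway between the tips of the shut fingers; the grasp point (between the pads) lies 19 mm behind it; z points along the fingers, y is the line along which they close (so a half turn about z gives the same grasp; the last joint's range is limited). The gripper opens to 88 mm and grips with 3 to 60 N. Pads are 19 mm wide; open, the fingers measure 130 mm over their backs; the gripper's body (78 mm by 193 mm) begins 47 mm behind the grasp point.
Start: joints at [-52.477, 20.546, 0.682, 0, -70.136, -16.507], TCP at [0.242, -0.63, 0.227] pointing down, gripper open.
Joint ranges: [-176.03, 176.03], [-82.01, 121.73], [-58.28, 71.71], [-173.87, 95.51], [-174.79, -0.11], [-173.66, 173.66]. Speed limits (degrees/s): [136.94, 136.94, 172.46, 180, 180, 180].

### API

Orientations are given as [roll, pitch, yaw] about the fixed x, y, z axes, in that order (R = Rz(yaw) Ry(pitch) Rx(roll)).
In Python, from plant import r gives the robot as it stands.
- The arm moves only by the tool carry_out, never from a script. Its argument "deltas" is a list of rows, each a list of 3 entries, a list of its own where there are three numbers: the opening, from 0 (shut) to 1 (fully open), then the shift along the tool's x, y, z in mm, then the turn, a rotation vector about the tool's x, y, z in rad. In form: [[gripper, [tx, ty, tz], [rx, ry, rz]], ...]. A call has 1 to 12 rows; each row is the pose to reach, as a shift and turn from the pose commanded when the call began, along the tool's axes at that moment; what a row does not reach only later rows make up. A row lasts 1/10 s, in which the tool goes at most 50 mm and 8.59 degrees, less where a joint would pass 70% of its speed; a pose out of reach is approached as far as the arm can. A call with a gripper value outside its range is refused whole. The fingers move at their own pace and stop on an object; "squeeze" is the grip in N (left out, the last holds). Time passes only in rows, so rows that repeat a pose let the fingers close. It gives the time, the measured TCP pose, the force, the opening and the grip force at its end, in the units of the state.
- r.get_state(): the state, without advancing time (a new reading comes with each control period).
- r.capture(name): name is "scene" or "top"; returns (picture, depth): 480x640x3 uint8, red, green, blue; 480x640 float32, m along the optical axis (not along the pixel's ray), 0 where there is no reading.
- r.get_calibration(name): a dict with "fov_y" (degrees; the focal length in pixels is half the picture's height over the tangent of half this angle, whatever the lens; pixels are square), "cx", "cy" (the principal point, pixels), "view" (4x4, takes a point from world to camera coordinates). Camera axes: x right, y down, z forward; pixel columns grow to the right and rows downward; lengths in m; the calibration is good to about 2 mm. A picture is of the moment at which its call begins. get_calibration takes no time and is no camera call.
- r.close_job(): hands the job in; it is judged then, once.
The state is a dict: "time_s": time; "joints": joint angles; "qd": joint speeds; "joint_torque": joint torques, N m; "tcp_pos": TCP position; "eef_rot": TCP orientation; "contact_force": force on the tool from outside, world axes, zero at the start; "moment": the same for the moment, N m; "gripper_width": finger opening in m; "gripper_force": force on a finger pad.
Only numpy, scipy, OpenCV 4.12 (cv2) and the standard library are available. Lean on these libraries where they do the work, as an engineer would, in place of code of your own. Each camera call takes 0.05 s, during which the arm holds its last target. There are 200 camera calls.

## Working session

There is one attempt and no reset: what is moved stays moved. The work goes in short steps, Python scripts to look and compute and a tool call to move; the robot and the scene stay as the last step left them, time stands still between calls to the robot, and variables do not carry over. Pictures are saved under pics/ and viewed, at most 18 in all, crops included, and the job is handed in when it is done.

Besides the shell and the picture viewer there is one more tool, called after "Request:" as name([rows], argument=value, ...), one row to a line, values as JSON. carry_out: Moves the arm, as the interface text tells. Its arguments: {"type":"object","properties":{"deltas":{"type":"array"},"squeeze":{"type":"number"}},"required":["deltas"]}

```bash
ls; mkdir -p pics; cat > h.py <<'E'
import numpy as np, cv2
from plant import r
def cap(n,f=None):
    im,d=r.capture(n); 
    if f: cv2.imwrite('pics/'+f,im[...,::-1])
    return im,d
def cal(n):
    c=r.get_calibration(n); f=240/np.tan(np.radians(c['fov_y'])/2); return f,c['cx'],c['cy'],np.array(c['view'])
def pts(n,d):
    f,cx,cy,V=cal(n); v,u=np.mgrid[0:480,0:640]
    P=np.stack([(u-cx)/f*d,(v-cy)/f*d,d],-1); return (P-V[:3,3])@V[:3,:3]
def ray(n,u,v,z):
    f,cx,cy,V=cal(n); R=V[:3,:3]; o=-R.T@V[:3,3]; w=R.T@np.array([(u-cx)/f,(v-cy)/f,1]); return o+w*(z-o[2])/w[2]
E
python3 - <<'E'
from h import *
for n in('scene','top'):
    im,d=cap(n,n+'0.png'); np.savez(n+'0.npz',im=im,d=d); print(n,cal(n))
print(r.get_state())
E
```

```text
pics
scene (np.float64(570.1918695415835), 322.42484128416135, 237.64200282583278, array([[-0.9922798 , -0.12303193, -0.01561893,  0.59430483],
       [-0.07332633,  0.68358191, -0.72618112,  0.14873131],
       [ 0.10002028, -0.71942957, -0.687326  ,  1.45241991],
       [ 0.        ,  0.        ,  0.        ,  1.        ]]))
top (np.float64(466.99354363346595), 321.2658805395643, 237.21320654519448, array([[ 0.01826029, -0.99982477,  0.00412283, -0.11810576],
       [-0.9960847 , -0.01854841, -0.08643626,  0.60552483],
       [ 0.08649758, -0.00252833, -0.99624885,  1.43152622],
       [ 0.        ,  0.        ,  0.        ,  1.        ]]))
{'time_s': 0.1, 'joints': array([-5.24742800e+01,  2.05860218e+01,  6.41055361e-01, -1.99204109e-02,
       -7.01348606e+01, -1.65083441e+01]), 'qd': array([ 0.07694521, -0.1092294 ,  0.1164311 ,  0.04577675,  0.02736389,
        0.01595986]), 'joint_torque': array([-1.54722653e-03, -5.84164774e+01,  2.93750435e+01,  7.01559395e+00,
        1.01078401e-02, -8.15171256e-05]), 'tcp_pos': array([ 0.24194709, -0.6296975 ,  0.22573972]), 'eef_rot': array([ 1.79918142e+02, -4.72983817e-03, -1.58989403e+02]), 'contact_force': array([ 0.349315  , -0.02217081,  0.33832603]), 'moment': array([ 0.00099812, -0.00281614, -0.00932032]), 'gripper_force': 0.0, 'gripper_width': 0.08787594827623899}
```

View pics/top0.png

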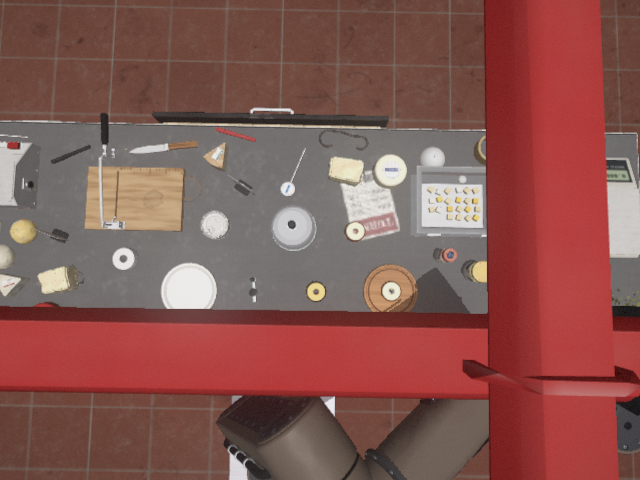

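View pics/scene0.png

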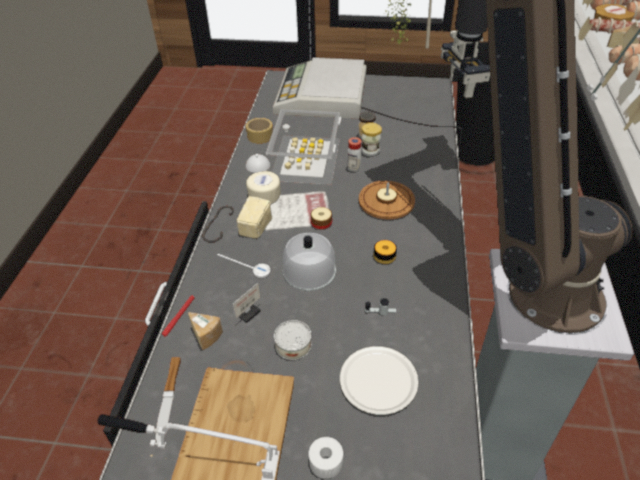

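Top view: stub on board (391,291), brown cheese (356,231), black cheese (316,292), scraper (253,290), dome (294,228), plate (189,290), tin (214,225), jar (447,255), price card (~240,185). The scene view agrees: the brown cheese with its red belt is at (320,217).

```bash
python3 - <<'E'
from h import *
T=np.load('top0.npz');S=np.load('scene0.npz')
P=pts('top',T['d']); Q=pts('scene',S['d'])
print('beam z',P[350,250],P[150,550], 'counter',P[265,290],Q[300,420])
for n,u,v,z in [('stub',391,291,.033),('brown',356,231,.036),('black',316,292,.036),('scr',253,290,.04),('dome',292,225,.122),('plate',189,290,.013),('tin',214,225,.04),('jar',449,255,.106),('board',391,291,.018)]:
    print(n,ray('top',u,v,z).round(4),P[v,u].round(4))
def crop(im,x,y,w,h,s): return cv2.resize(im[y:y+h,x:x+w],None,fx=s,fy=s,interpolation=cv2.INTER_CUBIC)
a=crop(T['im'],230,200,200,120,4)
cv2.imwrite('pics/c1.png',a[...,::-1])
b=crop(S['im'],270,170,160,160,3.75); cv2.imwrite('pics/c2.png',b[...,::-1])
E
```

```text
beam z [ 0.4437306  -0.06819503  1.23400762] [ 0.53784814 -0.20110833  1.28312869] counter [ 0.52004927 -0.00936235 -0.00627743] [0.34270248 0.05249947 0.00158303]
stub [ 0.4448 -0.3246  0.033 ] [ 0.4454 -0.3213  0.0545]
brown [ 0.6281 -0.2144  0.036 ] [ 0.6322 -0.2175 -0.0037]
black [ 0.4377 -0.0938  0.036 ] [ 0.4365 -0.0936 -0.001 ]
scr [0.4404 0.0991 0.04  ] [0.4402 0.0997 0.0357]
dome [ 0.6335 -0.0205  0.122 ] [ 0.6339 -0.0203  0.1187]
plate [0.436  0.3022 0.013 ] [0.4359 0.303  0.0102]
tin [0.6382 0.226  0.04  ] [0.6384 0.2265 0.0377]
jar [ 0.5551 -0.4838  0.106 ] [ 0.5549 -0.4827  0.1099]
board [ 0.4444 -0.3269  0.018 ] [ 0.4454 -0.3213  0.0545]
```

View pics/c1.png

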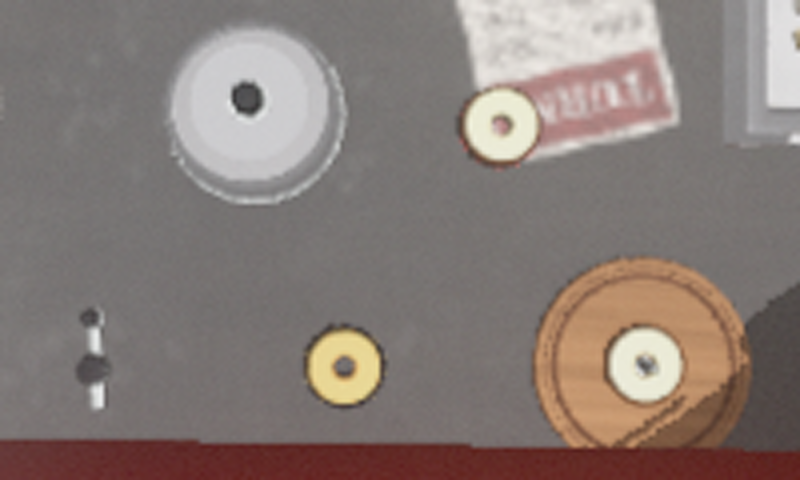

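View pics/c2.png

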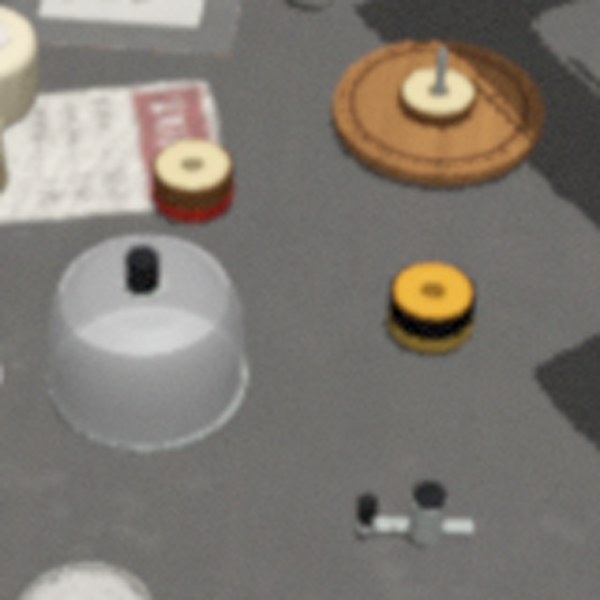

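c1 shows clean top discs: stub (645,365), brown (502,125), dome knob (247,97), scraper hub (93,369) with its knob above (91,318), which is +x. c2 shows both cheeses upright and the spindle tip at (440,48).

```bash
cat >> h.py <<'E'
def disc(n,im,lo,hi,box,z,f=None,fill=True):
    x,y,w,h=box; hsv=cv2.cvtColor(im,cv2.COLOR_RGB2HSV)[y:y+h,x:x+w]
    m=cv2.inRange(hsv,np.array(lo),np.array(hi))
    c=max(cv2.findContours(m,cv2.RETR_EXTERNAL,cv2.CHAIN_APPROX_NONE)[0],key=cv2.contourArea)
    c=cv2.convexHull(c); M=cv2.moments(c); u=M['m10']/M['m00']+x; v=M['m01']/M['m00']+y
    X=np.array([ray(n,a+x,b+y,z) for a,b in c[:,0]]); 
    return np.r_[u,v].round(2), ray(n,u,v,z).round(4), (X.max(0)-X.min(0))[:2].round(3)
E
python3 - <<'E'
from h import *
T=np.load('top0.npz')['im'];S=np.load('scene0.npz')['im']
cream=([18,20,150],[40,140,255])
print('stub T',disc('top',T,*cream,(378,278,26,26),.033)); print('stub S',disc('scene',S,*cream,(370,185,34,22),.033))
print('brown T',disc('top',T,*cream,(344,219,22,26),.036)); print('brown S',disc('scene',S,*cream,(308,205,26,20),.036))
print('knob T',disc('top',T,[0,0,0],[180,255,80],(280,213,24,24),.122))
for b,z in (((300,233,16,8),.122),): print('knobS',disc('scene',S,[0,0,0],[180,255,80],(300,232,16,20),.107))
print('hub T',disc('top',T,[0,0,0],[180,255,85],(245,285,16,14),.04)); print('sk T',disc('top',T,[0,0,0],[180,255,85],(245,274,16,9),.032))
print('hub S',disc('scene',S,[0,0,0],[180,255,75],(378,296,14,10),.04)); print('sk S',disc('scene',S,[0,0,0],[180,255,75],(360,298,12,16),.022))
print('bar T',disc('top',T,[0,0,150],[180,60,255],(248,278,14,28),.008))
print('plate T',disc('top',T,[0,0,170],[180,60,255],(150,255,80,54),.013)); print('plate S',disc('scene',S,[0,0,170],[180,60,255],(335,345,90,70),.013))
print('board T',disc('top',T,[5,80,50],[18,255,255],(355,258,70,53),.018)); print('board S',disc('scene',S,[5,80,50],[18,255,255],(350,175,70,48),.018))
print('spindle', ray('scene',387.3,183.3,.074))
for u,v in[(383,203),(383,205)]: print(S[v,u])
print('price/tin', ray('scene',293,333,.04))
E
```

```text
stub T (array([390.71, 290.65]), array([ 0.4459, -0.3237,  0.033 ]), array([0.052, 0.052]))
stub S (array([386.42, 193.86]), array([ 0.4456, -0.3267,  0.033 ]), array([0.057, 0.059]))
brown T (array([354.92, 230.52]), array([ 0.6296, -0.211 ,  0.036 ]), array([0.053, 0.056]))
brown S (array([321.14, 213.37]), array([ 0.6287, -0.2143,  0.036 ]), array([0.057, 0.06 ]))
knob T (array([291.11, 224.11]), array([ 0.6361, -0.0179,  0.122 ]), array([0.018, 0.018]))
knobS (array([307.48, 241.66]), array([ 0.6383, -0.0204,  0.107 ]), array([0.022, 0.041]))
hub T (array([251.75, 291.39]), array([0.4361, 0.1028, 0.04  ]), array([0.015, 0.018]))
sk T (array([251.78, 278.78]), array([0.4745, 0.105 , 0.032 ]), array([0.009, 0.009]))
hub S (array([383.95, 301.31]), array([0.4341, 0.0996, 0.04  ]), array([0.02 , 0.019]))
sk S (array([367.32, 305.29]), array([0.474 , 0.1016, 0.022 ]), array([0.013, 0.023]))
bar T (array([253.73, 298.4 ]), array([0.4134, 0.1005, 0.008 ]), array([0.016, 0.01 ]))
plate T (array([188.51, 287.25]), array([0.4445, 0.3041, 0.013 ]), array([0.141, 0.172]))
plate S (array([378.57, 379.65]), array([0.4351, 0.3048, 0.013 ]), array([0.172, 0.174]))
board T (array([390.05, 288.79]), array([ 0.4512, -0.3239,  0.018 ]), array([0.144, 0.168]))
board S (array([386.36, 199.49]), array([ 0.4445, -0.3185,  0.018 ]), array([0.166, 0.185]))
spindle [ 0.44545325 -0.32544123  0.074     ]
[127  88  53]
[187 137  84]
price/tin [0.64034195 0.21928591 0.04      ]
```

Request:
carry_out([
  [1, [0, 0, 0], [0, 0, 0.12]],
  [1, [0, 0, 0], [0, 0, 0.25]],
  [1, [0, 0, 0], [0, 0, 0.35]],
  [1, [0, 0, 0], [0, 0, 0.3667]],
  [1, [0, 0, 0], [0, 0, 0.3667]],
], squeeze=20)

```text
time_s: 0.6
tcp_pos: [0.242, -0.6299, 0.2262]
eef_rot: [180.0, -0.0, -179.9]
contact_force: [-0.4, 0.5, 1.0]
gripper_width: 0.0877
gripper_force: 0.0
```

Request:
carry_out([
  [1, [-15, 22, 5], [0, 0, 0]],
  [1, [-40, 60, 15], [0, 0, 0]],
  [1, [-65, 98, 30], [0, 0, 0]],
  [1, [-90, 136, 45], [0, 0, 0]],
  [1, [-115, 174, 60], [0, 0, 0]],
  [1, [-140, 212, 75], [0, 0, 0]],
  [1, [-165, 250, 90], [0, 0, 0]],
  [1, [-190, 288, 95], [0, 0, 0]],
  [1, [-200, 300, 97], [0, 0, 0]],
  [1, [-203.5, 305, 97], [0, 0, 0]],
  [1, [-203.5, 305, 97], [0, 0, 0]],
  [1, [-203.5, 305, 97], [0, 0, 0]],
])

```text
time_s: 1.8
tcp_pos: [0.4451, -0.3258, 0.1298]
eef_rot: [-180.0, 0.0, -180.0]
contact_force: [0.1, -0.2, -0.2]
gripper_width: 0.0874
gripper_force: 0.0
```

```bash
python3 - <<'E'
from h import *
s=r.get_state();print(s['time_s'],s['tcp_pos'],s['eef_rot'],s['joints'],s['contact_force'])
E
```

```text
1.8 [ 0.44512506 -0.32579551  0.12975103] [-1.79991728e+02  5.51444535e-03 -1.79989058e+02] [-1.58493057e+01  1.38480032e+01 -2.25572985e+01  8.01493408e-03
 -5.35871334e+01 -7.41445098e+01] [ 0.10549063 -0.24084009 -0.1519164 ]
```

Request:
carry_out([
  [1, [0, 0, 15], [0, 0, 0]],
  [1, [0, 0, 40], [0, 0, 0]],
  [1, [0, 0, 65], [0, 0, 0]],
  [1, [0, 0, 85], [0, 0, 0]],
  [1, [0, 0, 97], [0, 0, 0]],
  [1, [0, 0, 104], [0, 0, 0]],
  [1, [0, 0, 107], [0, 0, 0]],
  [1, [0, 0, 107], [0, 0, 0]],
  [0.6, [0, 0, 107], [0, 0, 0]],
  [0.6, [0, 0, 107], [0, 0, 0]],
  [0.6, [0, 0, 107], [0, 0, 0]],
  [0.6, [0, 0, 107], [0, 0, 0]],
])

```text
time_s: 3.0
tcp_pos: [0.4458, -0.3251, 0.023]
eef_rot: [-180.0, 0.0, -180.0]
contact_force: [-0.2, 0.3, 3.8]
gripper_width: 0.0621
gripper_force: 20.1
```

Request:
carry_out([
  [0.6, [0, 0, 0], [0, 0, 0]],
  [0.6, [0, 0, 0], [0, 0, 0]],
  [0.6, [0, 0, 0], [0, 0, 0]],
  [0.6, [0, 0, 0], [0, 0, 0]],
])

```text
time_s: 3.4
tcp_pos: [0.4458, -0.3251, 0.0229]
eef_rot: [-180.0, 0.0, -180.0]
contact_force: [-0.5, 1.8, 5.1]
gripper_width: 0.0618
gripper_force: 20.0
```

Request:
carry_out([
  [0.6, [0, 0, -4], [0, 0, 0]],
  [0.6, [0, 0, -12], [0, 0, 0]],
  [0.6, [0, 0, -25], [0, 0, 0]],
  [0.6, [0, 0, -45], [0, 0, 0]],
  [0.6, [0, 0, -70], [0, 0, 0]],
  [0.6, [0, 0, -95], [0, 0, 0]],
  [0.6, [0, 0, -110], [0, 0, 0]],
  [0.6, [0, 0, -117], [0, 0, 0]],
  [0.6, [0, 0, -117], [0, 0, 0]],
])

```text
time_s: 4.3
tcp_pos: [0.446, -0.3253, 0.141]
eef_rot: [-180.0, 0.1, -180.0]
contact_force: [-0.1, 0.3, -0.2]
gripper_width: 0.062
gripper_force: 20.0
```

```bash
python3 - <<'E'
from h import *
im,d=cap('scene'); cv2.imwrite('pics/s1.png',cv2.resize(im[60:260,250:490],None,fx=2.5,fy=2.5)[...,::-1])
im,d=cap('top','t1.png');np.savez('t1.npz',im=im,d=d)
E
```

```text
(no output)
```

View pics/s1.png

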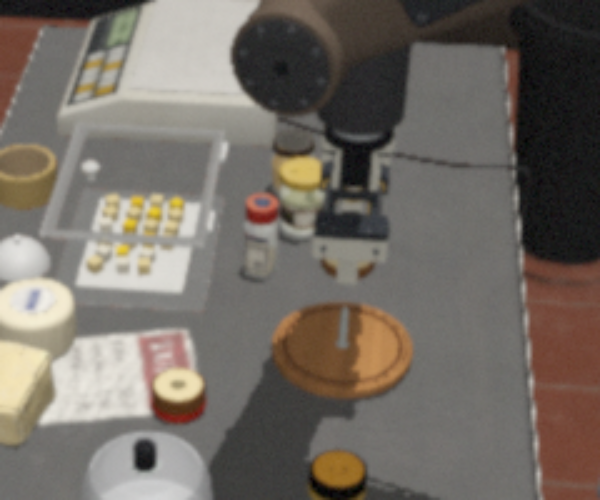

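The stub is held clear of the spindle; the bare spindle has its foot at (343,346) in the crop.

Request:
carry_out([
  [0.6, [0, 8, 0], [0, 0, 0]],
  [0.6, [0, 25, 0], [0, 0, 0]],
  [0.6, [0, 50, 0], [0, 0, 0]],
  [0.6, [1, 85, 0], [0, 0, 0]],
  [0.6, [2, 122, 0], [0, 0, 0]],
  [0.6, [3, 160, 0], [0, 0, 0]],
  [0.6, [4, 198, 0], [0, 0, 0]],
  [0.6, [4, 236, 0], [0, 0, 0]],
  [0.6, [5, 274, 0], [0, 0, 0]],
  [0.6, [5, 312, 0], [0, 0, 0]],
  [0.6, [5, 350, 0], [0, 0, 0]],
  [0.6, [6, 388, 0], [0, 0, 0]],
])

```text
time_s: 5.6
tcp_pos: [0.4386, 0.0645, 0.139]
eef_rot: [-180.0, -0.1, -180.0]
contact_force: [0.9, 0.7, -1.3]
gripper_width: 0.0615
gripper_force: 20.0
```

Request:
carry_out([
  [0.6, [0, 38, 0], [0, 0, 0]],
  [0.6, [1, 76, 0], [0, 0, 0]],
  [0.6, [2, 114, 0], [0, 0, 0]],
  [0.6, [3, 152, 0], [0, 0, 0]],
  [0.6, [4, 190, 0], [0, 0, 0]],
  [0.6, [4, 218, 0], [0, 0, 0]],
  [0.6, [4, 235, 0], [0, 0, 0]],
  [0.6, [4, 242, 0], [0, 0, 0]],
  [0.6, [4, 242, 10], [0, 0, 0]],
  [0.6, [4, 242, 30], [0, 0, 0]],
  [0.6, [4, 242, 55], [0, 0, 0]],
  [0.6, [4, 242, 80], [0, 0, 0]],
])

```text
time_s: 6.8
tcp_pos: [0.4352, 0.3032, 0.0584]
eef_rot: [180.0, -0.0, 179.9]
contact_force: [0.7, 0.5, -0.4]
gripper_width: 0.0619
gripper_force: 20.0
```

Request:
carry_out([
  [0.6, [0, 0, 17], [0, 0, 0]],
  [0.6, [0, 0, 29], [0, 0, 0]],
  [0.6, [0, 0, 37], [0, 0, 0]],
  [0.6, [0, 0, 42], [0, 0, 0]],
  [0.6, [0, 0, 45], [0, 0, 0]],
  [0.6, [0, 0, 46], [0, 0, 0]],
  [0.6, [0, 0, 46], [0, 0, 0]],
])

```text
time_s: 7.5
tcp_pos: [0.4356, 0.3052, 0.0139]
eef_rot: [180.0, 0.0, -180.0]
contact_force: [-0.0, -0.4, -0.6]
gripper_width: 0.0616
gripper_force: 20.0
```

```bash
python3 - <<'E'
from h import *
im,d=cap('scene'); np.savez('s2.npz',im=im,d=d); cv2.imwrite('pics/s2.png',cv2.resize(im[240:440,290:490],None,fx=3,fy=3)[...,::-1])
im,d=cap('top'); np.savez('t2.npz',im=im,d=d)
E
```

```text
(no output)
```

View pics/s2.png

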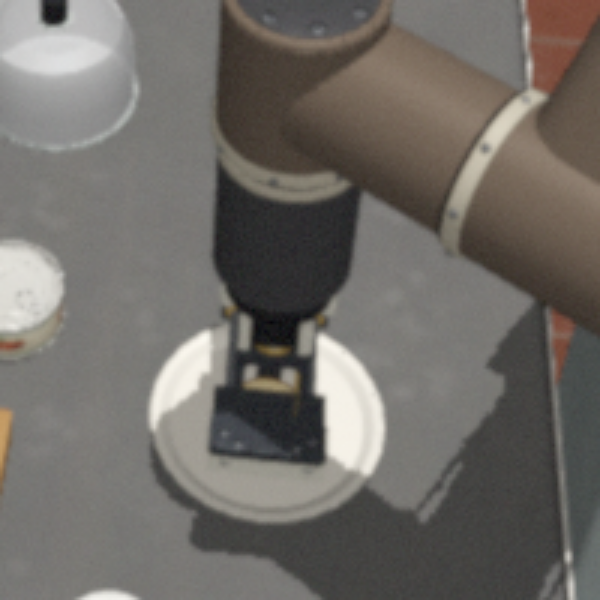

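The gripper is centred over the plate; lower slightly, release, rise.

Request:
carry_out([
  [0.6, [0, 0, 1.5], [0, 0, 0]],
  [0.6, [0, 0, 2.5], [0, 0, 0]],
  [0.6, [0, 0, 2.5], [0, 0, 0]],
  [0.83, [0, 0, 2.5], [0, 0, 0]],
  [0.83, [0, 0, 2.5], [0, 0, 0]],
  [0.83, [0, 0, 2.5], [0, 0, 0]],
  [0.83, [0, 0, -5], [0, 0, 0]],
  [0.83, [0, 0, -25], [0, 0, 0]],
  [0.83, [0, 0, -60], [0, 0, 0]],
  [0.83, [0, 0, -100], [0, 0, 0]],
  [0.83, [0, 0, -140], [0, 0, 0]],
  [0.83, [0, 0, -166], [0, 0, 0]],
])

```text
time_s: 8.8
tcp_pos: [0.4361, 0.3055, 0.1835]
eef_rot: [179.8, 0.2, -180.0]
contact_force: [-0.2, 0.7, -0.0]
gripper_width: 0.0732
gripper_force: 0.0
```

```bash
python3 - <<'E'
from h import *
T=np.load('t2.npz')['im'];S=np.load('s2.npz')['im']
print('board T',disc('top',T,[5,80,50],[18,255,255],(355,258,70,52),.018)); print('board S',disc('scene',S,[5,80,50],[18,255,255],(350,178,70,45),.018))
cv2.imwrite('pics/c3.png',np.hstack([cv2.resize(T[260:312,360:422],None,fx=6,fy=6),cv2.resize(S[176:228,356:418],None,fx=6,fy=6)])[...,::-1])
E
```

```text
board T (array([390.05, 288.35]), array([ 0.4526, -0.3239,  0.018 ]), array([0.141, 0.168]))
board S (array([386.28, 199.47]), array([ 0.4447, -0.3186,  0.018 ]), array([0.166, 0.179]))
```

View pics/c3.png

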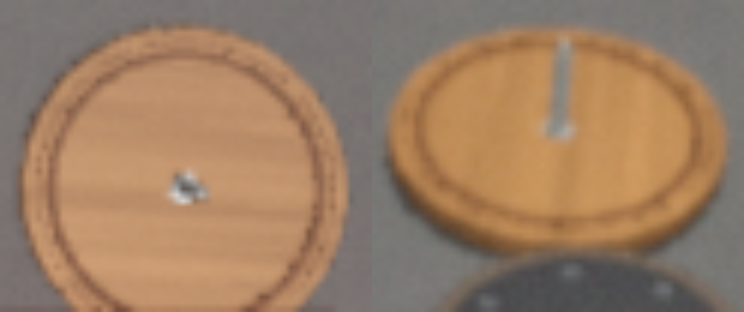

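c3: the ring is centred at about (185,188) in the top crop; in the scene crop the spindle tip is (564,38), its foot (558,130).

```bash
python3 - <<'E'
from h import *
print('tip',ray('scene',387.6,182.2,.074),'foot',ray('scene',386.6,197.5,.018),'topring',ray('top',390.4,290.9,.018))
# ring: darkest hue pts in scene crop via user-read extremes
print('ringL',ray('scene',356+(412.5-372)/6-.5,197,.018),'ringR',ray('scene',356+(702.5-372)/6-.5,197,.018))
im,d=cap('scene'); P=pts('scene',d); print('plate stub',disc('scene',im,[18,40,150],[40,140,255],(345,345,65,60),.021))
cv2.imwrite('pics/s3.png',cv2.resize(im[330:430,320:440],None,fx=4,fy=4)[...,::-1])
np.savez('s3.npz',im=im,d=d)
E
```

```text
tip [ 0.44478999 -0.33079246  0.074     ] foot [ 0.44417053 -0.32799488  0.018     ] topring [ 0.44471228 -0.32505383  0.018     ]
ringL [ 0.51731197 -0.32272351  0.018     ] ringR [ 0.3724774  -0.33788655  0.018     ]
plate stub (array([379.09, 377.68]), array([0.4344, 0.3048, 0.021 ]), array([0.053, 0.052]))
```

View pics/s3.png

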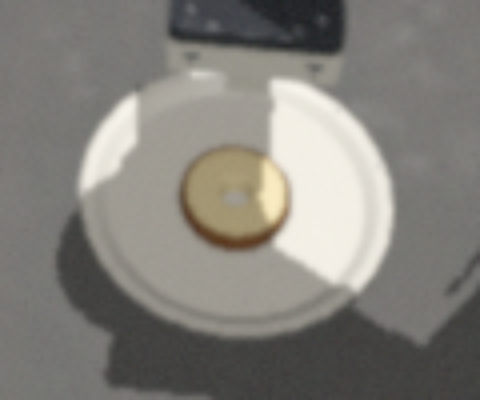

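The stub lies flat at the middle of the plate. Now the brown cheese.

Request:
carry_out([
  [1, [-4, -10, 0], [0, 0, 0]],
  [1, [-13, -35, 0], [0, 0, 0]],
  [1, [-29, -77, 0], [0, 0, 0]],
  [1, [-45, -120, 0], [0, 0, 0]],
  [1, [-61, -163, 0], [0, 0, 0]],
  [1, [-77, -206, 0], [0, 0, 0]],
  [1, [-93, -249, 0], [0, 0, 0]],
  [1, [-109, -292, 0], [0, 0, 0]],
  [1, [-125, -335, 0], [0, 0, 0]],
  [1, [-141, -378, 0], [0, 0, 0]],
  [1, [-157, -421, 0], [0, 0, 0]],
  [1, [-173, -464, 0], [0, 0, 0]],
])

```text
time_s: 10.05
tcp_pos: [0.608, -0.1614, 0.1786]
eef_rot: [180.0, -0.1, 180.0]
contact_force: [1.8, 0.6, -1.0]
gripper_width: 0.0877
gripper_force: 0.0
```

Request:
carry_out([
  [1, [-12, -35, 0], [0, 0, 0]],
  [1, [-18, -50, 0], [0, 0, 0]],
  [1, [-20.5, -54, 10], [0, 0, 0]],
  [1, [-20.5, -54, 35], [0, 0, 0]],
  [1, [-20.5, -54, 70], [0, 0, 0]],
  [1, [-20.5, -54, 105], [0, 0, 0]],
  [1, [-20.5, -54, 135], [0, 0, 0]],
  [1, [-20.5, -54, 155], [0, 0, 0]],
  [1, [-20.5, -54, 166], [0, 0, 0]],
  [1, [-20.5, -54, 171], [0, 0, 0]],
  [1, [-20.5, -54, 172], [0, 0, 0]],
  [1, [-20.5, -54, 172], [0, 0, 0]],
])

```text
time_s: 11.25
tcp_pos: [0.6296, -0.2129, 0.0085]
eef_rot: [-180.0, 0.1, -180.0]
contact_force: [0.1, 0.7, -0.5]
gripper_width: 0.0878
gripper_force: 0.0
```

Request:
carry_out([
  [0.6, [0, 0, 0], [0, 0, 0]],
  [0.6, [0, 0, 0], [0, 0, 0]],
  [0.6, [0, 0, 0], [0, 0, 0]],
  [0.6, [0, 0, 0], [0, 0, 0]],
  [0.6, [0, 0, 0], [0, 0, 0]],
  [0.6, [0, 0, 0], [0, 0, 0]],
], squeeze=25)

```text
time_s: 11.85
tcp_pos: [0.6292, -0.2131, 0.008]
eef_rot: [-180.0, 0.0, -180.0]
contact_force: [-1.4, -0.0, 4.0]
gripper_width: 0.0616
gripper_force: 25.0
```

Request:
carry_out([
  [0.6, [0, 0, -4], [0, 0, 0]],
  [0.6, [0, 0, -12], [0, 0, 0]],
  [0.6, [0, 0, -30], [0, 0, 0]],
  [0.6, [0, 0, -55], [0, 0, 0]],
  [0.6, [0, 0, -85], [0, 0, 0]],
  [0.6, [0, 0, -110], [0, 0, 0]],
  [0.6, [0, 0, -122], [0, 0, 0]],
  [0.6, [0, 0, -126], [0, 0, 0]],
  [0.6, [0, 0, -126], [0, 0, 0]],
])

```text
time_s: 12.75
tcp_pos: [0.6288, -0.2129, 0.1333]
eef_rot: [180.0, -0.0, 180.0]
contact_force: [0.1, 0.1, -1.2]
gripper_width: 0.0622
gripper_force: 25.0
```

Request:
carry_out([
  [0.6, [6, -4, 0], [0, 0, 0]],
  [0.6, [22, -13, 0], [0, 0, 0]],
  [0.6, [50, -30, 0], [0, 0, 0]],
  [0.6, [80, -49, 0], [0, 0, 0]],
  [0.6, [112, -68, 0], [0, 0, 0]],
  [0.6, [142, -87, 0], [0, 0, 0]],
  [0.6, [166, -102, 0], [0, 0, 0]],
  [0.6, [180, -110, 0], [0, 0, 0]],
  [0.6, [184, -112.5, 8], [0, 0, 0]],
  [0.6, [184, -112.5, 24], [0, 0, 0]],
  [0.6, [184, -112.5, 36], [0, 0, 0]],
  [0.6, [184, -112.5, 39], [0, 0, 0]],
])

```text
time_s: 13.95
tcp_pos: [0.4442, -0.3249, 0.0924]
eef_rot: [179.9, -0.2, -180.0]
contact_force: [0.1, 0.9, -1.0]
gripper_width: 0.0617
gripper_force: 25.0
```

Request:
carry_out([
  [0.6, [0, 0, 0], [0, 0, 0]],
  [0.6, [0, 0, 0], [0, 0, 0]],
])

```text
time_s: 14.15
tcp_pos: [0.4455, -0.3255, 0.0947]
eef_rot: [-180.0, -0.0, -180.0]
contact_force: [-0.6, -0.4, -0.1]
gripper_width: 0.0618
gripper_force: 25.0
```

```bash
python3 - <<'E'
from h import *
S,d=cap('scene'); T,d=cap('top')
cv2.imwrite('pics/c4.png',np.hstack([cv2.resize(T[260:312,360:422],None,fx=6,fy=6),cv2.resize(S[160:212,356:418],None,fx=6,fy=6)])[...,::-1])
E
```

```text
(no output)
```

View pics/c4.png

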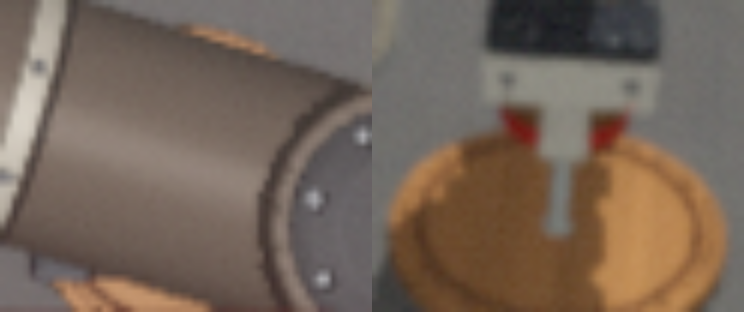

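Cheese and finger are centred on the spindle in x (566 against 564 in the crop). Lower with force checks.

Request:
carry_out([
  [0.6, [0, 0, 5], [0, 0, 0]],
  [0.6, [0, 0, 10], [0, 0, 0]],
  [0.6, [0, 0, 14], [0, 0, 0]],
  [0.6, [0, 0, 17], [0, 0, 0]],
  [0.6, [0, 0, 20], [0, 0, 0]],
  [0.6, [0, 0, 20], [0, 0, 0]],
])

```text
time_s: 14.85
tcp_pos: [0.4448, -0.3255, 0.074]
eef_rot: [180.0, -0.0, 180.0]
contact_force: [-0.2, 0.1, -1.1]
gripper_width: 0.062
gripper_force: 25.0
```

Request:
carry_out([
  [0.6, [0, 0, 5], [0, 0, 0]],
  [0.6, [0, 0, 12], [0, 0, 0]],
  [0.6, [0, 0, 20], [0, 0, 0]],
  [0.6, [0, 0, 28], [0, 0, 0]],
  [0.6, [0, 0, 35], [0, 0, 0]],
  [0.6, [0, 0, 40], [0, 0, 0]],
  [0.6, [0, 0, 44], [0, 0, 0]],
  [0.6, [0, 0, 46], [0, 0, 0]],
  [0.6, [0, 0, 47], [0, 0, 0]],
  [0.6, [0, 0, 47], [0, 0, 0]],
])

```text
time_s: 15.85
tcp_pos: [0.4451, -0.3256, 0.0276]
eef_rot: [-180.0, 0.0, -180.0]
contact_force: [-0.4, -0.7, -1.4]
gripper_width: 0.0618
gripper_force: 25.0
```

Request:
carry_out([
  [0.6, [0, 0, 1], [0, 0, 0]],
  [0.6, [0, 0, 1.8], [0, 0, 0]],
  [0.6, [0, 0, 1.8], [0, 0, 0]],
  [0.85, [0, 0, 1.8], [0, 0, 0]],
  [0.85, [0, 0, 1.8], [0, 0, 0]],
  [0.85, [0, 0, 1.8], [0, 0, 0]],
  [0.85, [0, 0, -5], [0, 0, 0]],
  [0.85, [0, 0, -22], [0, 0, 0]],
  [0.85, [0, 0, -55], [0, 0, 0]],
  [0.85, [0, 0, -95], [0, 0, 0]],
  [0.85, [0, 0, -122], [0, 0, 0]],
  [0.85, [0, 0, -122], [0, 0, 0]],
])

```text
time_s: 17.05
tcp_pos: [0.4474, -0.3267, 0.1546]
eef_rot: [-179.8, 0.4, -180.0]
contact_force: [0.2, -0.5, 0.9]
gripper_width: 0.0746
gripper_force: 0.0
```

Request:
carry_out([
  [0.85, [1, 12, 0], [0, 0, 0]],
  [0.85, [1, 45, 0], [0, 0, 0]],
  [0.85, [2, 90, 0], [0, 0, 0]],
  [0.85, [4, 135, 0], [0, 0, 0]],
  [0.85, [5, 180, 0], [0, 0, 0]],
  [0.85, [6, 225, 0], [0, 0, 0]],
  [0.85, [8, 270, 0], [0, 0, 0]],
  [0.85, [9, 315, 0], [0, 0, 0]],
  [0.85, [9, 360, 0], [0, 0, 0]],
  [0.85, [9.5, 400, 0], [0, 0, 0]],
  [0.85, [9.5, 420, 0], [0, 0, 0]],
  [0.85, [9.5, 426, 0], [0, 0, 0]],
])

```text
time_s: 18.25
tcp_pos: [0.4345, 0.1023, 0.1487]
eef_rot: [-180.0, -0.1, -179.8]
contact_force: [-0.5, -0.2, -0.6]
gripper_width: 0.0746
gripper_force: 0.0
```

```bash
python3 - <<'E'
from h import *
S,d=cap('scene'); np.savez('s5.npz',im=S,d=d); T,d=cap('top')
cream=([18,20,150],[40,140,255])
print('T',disc('top',T,*cream,(378,275,28,28),.054)); print('S',disc('scene',S,*cream,(370,178,34,24),.054))
cv2.imwrite('pics/c5.png',np.hstack([cv2.resize(S[270:322,340:402],None,fx=6,fy=6),cv2.resize(S[170:222,356:418],None,fx=6,fy=6)])[...,::-1])
E
```

```text
T (array([391.55, 290.99]), array([ 0.4454, -0.3231,  0.054 ]), array([0.055, 0.052]))Traceback (most recent call last):
  File "<stdin>", line 4, in <module>
  File "h.py", line 17, in disc
    c=max(cv2.findContours(m,cv2.RETR_EXTERNAL,cv2.CHAIN_APPROX_NONE)[0],key=cv2.contourArea)
ValueError: max() iterable argument is empty
```

```bash
python3 - <<'E'
from h import *
T,d=cap('top')
z=np.load('s5.npz')['im']
cv2.imwrite('pics/c5.png',np.hstack([cv2.resize(T[268:308,368:414],None,fx=8,fy=8,interpolation=cv2.INTER_CUBIC),cv2.resize(z[180:340,340:500],(320,320))])[...,::-1])
print([np.round(-cal(n)[3][:3,:3].T@cal(n)[3][:3,3],3) for n in('top','scene')])
f,cx,cy,V=cal('top')
for p in [(.445,-.3255,.054),(.445,-.3255,.074),(.445,-.3255,.018)]:
    c=V[:3,:3]@p+V[:3,3]; print(f*c[0]/c[2]+cx,f*c[1]/c[2]+cy)
E
```

```text
[array([ 0.481, -0.103,  1.479]), array([0.455, 1.016, 1.116])]
392.3461503972211 291.1406131547328
393.38742193377715 291.3318631577563
390.5438320798298 290.8095819380433
```

View pics/c5.png

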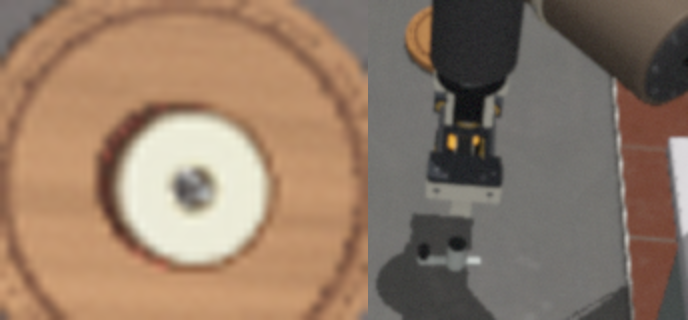

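Cheese seated on the board round the spindle; the ring centre shows the spindle ~2 mm further in −y than my axis. The scraper is under the gripper.

Request:
carry_out([
  [0.85, [0, 0, 10], [0, 0, 0]],
  [0.85, [0, 0, 35], [0, 0, 0]],
  [0.85, [0, 0, 65], [0, 0, 0]],
  [0.85, [0, 0, 95], [0, 0, 0]],
  [0.85, [0, 0, 118], [0, 0, 0]],
  [0.85, [0, 0, 130], [0, 0, 0]],
  [0.85, [0, 0, 136], [0, 0, 0]],
  [0.85, [0, 0, 138], [0, 0, 0]],
  [0.85, [0, 0, 138], [0, 0, 0]],
  [0.1, [0, 0, 138], [0, 0, 0]],
  [0.1, [0, 0, 138], [0, 0, 0]],
  [0.1, [0, 0, 138], [0, 0, 0]],
])

```text
time_s: 19.6
tcp_pos: [0.4357, 0.1007, 0.0121]
eef_rot: [180.0, 0.1, -180.0]
contact_force: [-0.3, 0.4, 0.2]
gripper_width: 0.0558
gripper_force: 0.0
```

Request:
carry_out([
  [0.1, [0, 0, 0], [0, 0, 0]],
  [0.1, [0, 0, 0], [0, 0, 0]],
  [0.1, [0, 0, 0], [0, 0, 0]],
  [0.1, [0, 0, 0], [0, 0, 0]],
  [0.1, [0, 0, 0], [0, 0, 0]],
  [0.1, [0, 0, 0], [0, 0, 0]],
  [0.1, [0, 0, 0], [0, 0, 0]],
])

```text
time_s: 20.3
tcp_pos: [0.4354, 0.1004, 0.0115]
eef_rot: [-180.0, -0.0, -180.0]
contact_force: [0.1, 0.1, -0.5]
gripper_width: 0.0219
gripper_force: 25.0
```

Request:
carry_out([
  [0.1, [0, 0, -4], [0, 0, 0]],
  [0.1, [0, 0, -15], [0, 0, 0]],
  [0.1, [0, 0, -35], [0, 0, 0]],
  [0.1, [0, 0, -65], [0, 0, 0]],
  [0.1, [0, 0, -95], [0, 0, 0]],
  [0.1, [0, 0, -118], [0, 0, 0]],
  [0.1, [0, 0, -130], [0, 0, 0]],
  [0.1, [0, 0, -133], [0, 0, 0]],
  [0.1, [0, 0, -133], [0, 0, 0]],
], squeeze=30)

```text
time_s: 21.2
tcp_pos: [0.4354, 0.1004, 0.1447]
eef_rot: [180.0, 0.0, 180.0]
contact_force: [-0.3, -0.1, -1.2]
gripper_width: 0.0219
gripper_force: 30.0
```

```bash
python3 - <<'E'
from h import *
S,d=cap('scene')
cv2.imwrite('pics/c6.png',cv2.resize(S[220:320,330:450],None,fx=5,fy=5,interpolation=cv2.INTER_CUBIC)[...,::-1])
s=r.get_state();print(s['tcp_pos'],s['gripper_width'],s['gripper_force'],s['moment'])
f,cx,cy,V=cal('scene')
for dz in(0,.02):
    c=V[:3,:3]@(s['tcp_pos']+[0,0,dz])+V[:3,3]; print((f*c[0]/c[2]+cx-330+.5)*5,(f*c[1]/c[2]+cy-220+.5)*5)
E
```

```text
[0.43506197 0.10020845 0.1440836 ] 0.022442452344527436 29.992034370079637 [-0.04392896  0.03704099  0.01519985]
283.1648540334109 264.37391098855187
285.82547869337674 234.61257969148647
```

View pics/c6.png

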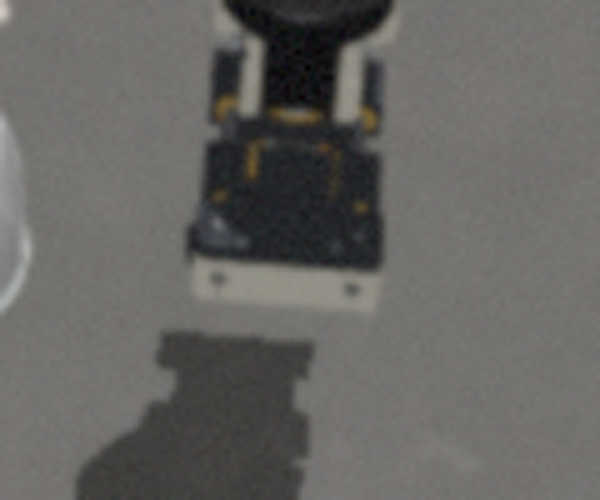

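The scraper hangs hidden behind the finger (width 22 mm, held). Carry it to the spindle.

Request:
carry_out([
  [0.1, [0, -8, 0], [0, 0, 0]],
  [0.1, [0, -30, 0], [0, 0, 0]],
  [0.1, [-1, -65, 0], [0, 0, 0]],
  [0.1, [-2, -105, 0], [0, 0, 0]],
  [0.1, [-3, -145, 0], [0, 0, 0]],
  [0.1, [-4, -190, 0], [0, 0, 0]],
  [0.1, [-5, -235, 0], [0, 0, 0]],
  [0.1, [-6, -280, 0], [0, 0, 0]],
  [0.1, [-7, -325, 0], [0, 0, 0]],
  [0.1, [-8, -365, 0], [0, 0, 0]],
  [0.1, [-9, -400, 0], [0, 0, 0]],
  [0.1, [-9.5, -420, 0], [0, 0, 0]],
])

```text
time_s: 22.45
tcp_pos: [0.4437, -0.3222, 0.143]
eef_rot: [180.0, -0.1, 179.9]
contact_force: [0.0, 0.0, -1.2]
gripper_width: 0.0215
gripper_force: 30.0
```

Request:
carry_out([
  [0.1, [0, -8, 5], [0, 0, 0]],
  [0.1, [0, -8, 20], [0, 0, 0]],
  [0.1, [0, -8, 38], [0, 0, 0]],
  [0.1, [0, -8, 48], [0, 0, 0]],
  [0.1, [0, -8, 50], [0, 0, 0]],
  [0.1, [0, -8, 50], [0, 0, 0]],
])

```text
time_s: 23.05
tcp_pos: [0.4449, -0.3273, 0.0943]
eef_rot: [180.0, -0.1, -180.0]
contact_force: [0.5, -0.8, -1.0]
gripper_width: 0.022
gripper_force: 30.0
```

```bash
python3 - <<'E'
from h import *
S,d=cap('scene')
cv2.imwrite('pics/c7.png',cv2.resize(S[150:225,340:430],None,fx=7,fy=7,interpolation=cv2.INTER_CUBIC)[...,::-1])
s=r.get_state();print(s['tcp_pos'],s['contact_force'])
E
```

```text
[ 0.44532053 -0.32747165  0.09485977] [ 0.41686398 -0.67229544 -0.44673489]
```

View pics/c7.png

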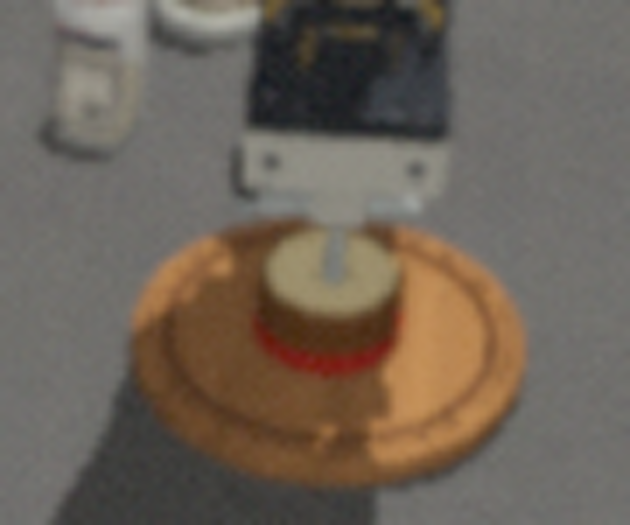

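c7: the bar shows at about y=207, from x≈250 to 420 in the crop; the hub may be off-centre towards −x. Measure the bar ends.

```bash
python3 - <<'E'
from h import *
S=np.mean([cap('scene')[0].astype(float) for _ in range(4)],0)
np.save('s7.npy',S)
g=S.mean(2)
for v in range(175,184): print(v,g[v,368:408].astype(int))
f,cx,cy,V=cal('scene')
def pj(p): c=V[:3,:3]@p+V[:3,3]; return (f*c[0]/c[2]+cx).round(2),(f*c[1]/c[2]+cy).round(2)
for x in(.046,-.031,0,.0095,-.0095): print(x,pj(np.array([.445+x,-.3275,.087])),pj(np.array([.445+x,-.3275,.083])))
cv2.imwrite('pics/c8.png',cv2.resize(S[160:190,362:412].astype(np.uint8),None,fx=14,fy=14,interpolation=cv2.INTER_CUBIC)[...,::-1])
E
```

```text
175 [113 112 112 111 103  71  90 122 131 132 129 133 136 136 136 138 138 137
 137 139 138 138 139 138 138 139 138 138 139 134 125 120 128 136 132 120
 111 109 110 110]
176 [112 114 113 112 102  71  65  90 107 123 126 131 132 134 135 134 134 136
 137 137 137 137 138 138 137 137 136 137 136 138 139 132 136 137 131 117
 111 109 109 111]
177 [112 114 113 113 106  84  63  70  91 119 128 127 130 133 133 131 130 132
 134 133 135 135 135 135 133 130 131 131 134 143 153 141 133 132 127 115
 110 110 111 112]
178 [112 114 113 112 112 107  97  98 110 123 128 129 127 128 128 128 129 133
 135 134 134 134 135 131 127 127 127 128 132 148 167 144 124 121 117 111
 111 110 111 111]
179 [112 112 110 112 113 116 114 116 121 123 125 127 125 122 122 124 130 134
 135 135 135 135 134 132 124 126 128 130 131 142 152 133 115 112 111 109
 110 111 112 110]
180 [111 111 111 110 111 112 112 110 111 110 112 112 108 103 101 109 124 131
 133 135 135 136 137 130 115 113 114 114 118 121 124 114 111 111 110 109
 109 111 111 111]
181 [110 109 108 110 106 106 104 101  95  95  95  91  86  81  80  87 102 112
 120 126 128 12
[... 151 characters left out ...]
9
 106 113 118 116 112 100  81  78  81  86  99 115 115 115 114 113 110 111
 112 112 113 113]
183 [113 114 105  92  81  76  73  70  68  67  63  64  69  84  95 105 117 120
 119 119 123 117 111  98  81  74  70  74  91 114 118 118 122 119 118 114
 112 112 112 114]
0.046 (np.float64(372.07), np.float64(178.38)) (np.float64(372.01), np.float64(179.47))
-0.031 (np.float64(398.39), np.float64(180.04)) (np.float64(398.28), np.float64(181.12))
0 (np.float64(387.76), np.float64(179.37)) (np.float64(387.68), np.float64(180.45))
0.0095 (np.float64(384.51), np.float64(179.17)) (np.float64(384.43), np.float64(180.25))
-0.0095 (np.float64(391.01), np.float64(179.57)) (np.float64(390.92), np.float64(180.66))
```

View pics/c8.png

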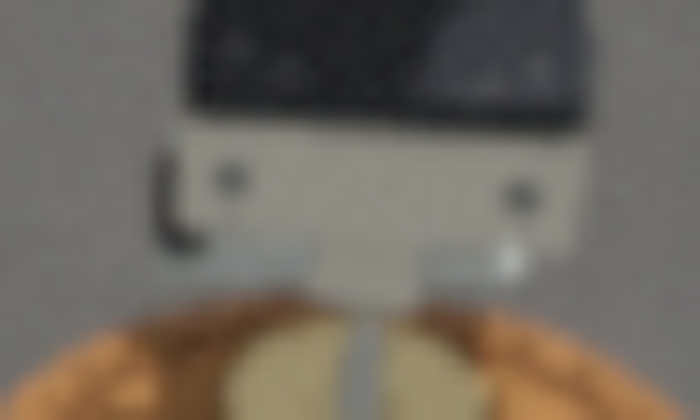

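The bar ends (372.6, 399.4) lie ~0.85 px (2.5 mm) towards −x of nominal; I shift +x 2.3 mm and lower gently.

Request:
carry_out([
  [0.1, [-1, 0, 0], [0, 0, 0]],
  [0.1, [-2.3, 0, 2], [0, 0, 0]],
  [0.1, [-2.3, 0, 5], [0, 0, 0]],
  [0.1, [-2.3, 0, 8], [0, 0, 0]],
  [0.1, [-2.3, 0, 11], [0, 0, 0]],
  [0.1, [-2.3, 0, 13], [0, 0, 0]],
  [0.1, [-2.3, 0, 13], [0, 0, 0]],
])

```text
time_s: 24.0
tcp_pos: [0.447, -0.3275, 0.0811]
eef_rot: [180.0, -0.0, -180.0]
contact_force: [-0.1, 0.2, -1.0]
gripper_width: 0.0217
gripper_force: 30.0
```

Request:
carry_out([
  [0.1, [0, 0, 2], [0, 0, 0]],
  [0.1, [0, 0, 4], [0, 0, 0]],
  [0.1, [0, 0, 6], [0, 0, 0]],
  [0.1, [0, 0, 6], [0, 0, 0]],
])

```text
time_s: 24.4
tcp_pos: [0.4471, -0.3275, 0.0752]
eef_rot: [180.0, -0.0, -180.0]
contact_force: [-0.1, 0.1, -0.8]
gripper_width: 0.0218
gripper_force: 30.0
```

Request:
carry_out([
  [0.1, [0, 0, 3], [0, 0, 0]],
  [0.1, [0, 0, 6], [0, 0, 0]],
  [0.1, [0, 0, 8], [0, 0, 0]],
  [0.1, [0, 0, 9.5], [0, 0, 0]],
  [0.1, [0, 0, 10.3], [0, 0, 0]],
  [0.1, [0, 0, 10.3], [0, 0, 0]],
])

```text
time_s: 25.0
tcp_pos: [0.4473, -0.3276, 0.0655]
eef_rot: [-180.0, -0.0, -180.0]
contact_force: [-1.3, 1.0, 3.2]
gripper_width: 0.0216
gripper_force: 30.0
```

Light contact (3 N): seated. Release, rise, go over the dome knob.

Request:
carry_out([
  [0.5, [0, 0, 0], [0, 0, 0]],
  [0.5, [0, 0, 0], [0, 0, 0]],
  [0.5, [0, 0, 0], [0, 0, 0]],
  [0.5, [0, 0, -5], [0, 0, 0]],
  [0.6, [0, 0, -20], [0, 0, 0]],
  [0.6, [0, 0, -45], [0, 0, 0]],
  [0.6, [0, 0, -80], [0, 0, 0]],
  [0.6, [0, 0, -104], [0, 0, 0]],
  [0.6, [0, 0, -114], [0, 0, 0]],
  [0.6, [-5, 8, -114], [0, 0, 0]],
  [0.6, [-15, 25, -114], [0, 0, 0]],
  [0.6, [-38, 62, -114], [0, 0, 0]],
])

```text
time_s: 26.2
tcp_pos: [0.4841, -0.2655, 0.1777]
eef_rot: [180.0, -0.1, 179.8]
contact_force: [0.6, -0.6, -0.9]
gripper_width: 0.0524
gripper_force: 0.0
```

Request:
carry_out([
  [0.6, [-24, 38, 0], [0, 0, 0]],
  [0.6, [-48, 76, 0], [0, 0, 0]],
  [0.6, [-72, 115, 0], [0, 0, 0]],
  [0.6, [-96, 154, 0], [0, 0, 0]],
  [0.6, [-120, 193, 0], [0, 0, 0]],
  [0.6, [-140, 226, 0], [0, 0, 0]],
  [0.6, [-150, 240, 0], [0, 0, 0]],
  [0.6, [-152, 245, 0], [0, 0, 0]],
  [0.6, [-152, 245, 0], [0, 0, 0]],
])

```text
time_s: 27.1
tcp_pos: [0.6366, -0.0201, 0.1778]
eef_rot: [-180.0, -0.1, -180.0]
contact_force: [0.0, 0.3, 0.1]
gripper_width: 0.0524
gripper_force: 0.0
```

```bash
python3 - <<'E'
from h import *
S,d=cap('scene'); T,d=cap('top'); np.savez('s9.npz',S=S,T=T)
cv2.imwrite('pics/c9.png',np.hstack([cv2.resize(T[260:312,365:417],None,fx=7,fy=7),cv2.resize(S[160:290,290:420],(364,364))])[...,::-1])
print(r.get_state()['tcp_pos'])
E
```

```text
[ 0.63641804 -0.02132374  0.17867119]
```

View pics/c9.png

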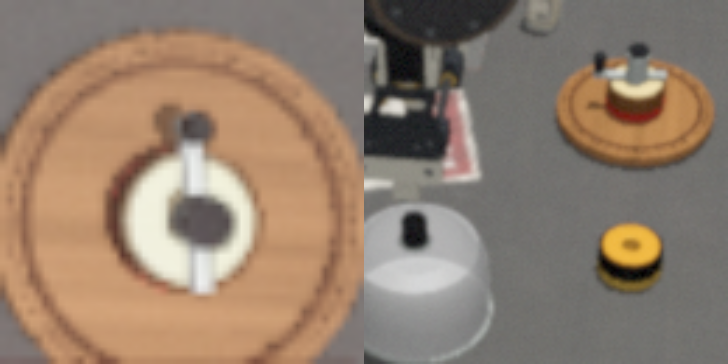

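The scraper sits level on the cheese, and the gripper is over the dome knob.

Request:
carry_out([
  [0.6, [-1, 0, 10], [0, 0, 0]],
  [0.6, [-1, 0, 30], [0, 0, 0]],
  [0.6, [-1, 0, 52], [0, 0, 0]],
  [0.6, [-1, 0, 68], [0, 0, 0]],
  [0.6, [-1, 0, 77], [0, 0, 0]],
  [0.6, [-1, 0, 81], [0, 0, 0]],
  [0.6, [-1, 0, 82], [0, 0, 0]],
  [0.6, [-1, 0, 82], [0, 0, 0]],
  [0.1, [-1, 0, 82], [0, 0, 0]],
  [0.1, [-1, 0, 82], [0, 0, 0]],
  [0.1, [-1, 0, 82], [0, 0, 0]],
  [0.1, [-1, 0, 82], [0, 0, 0]],
])

```text
time_s: 28.4
tcp_pos: [0.6384, -0.0205, 0.0975]
eef_rot: [180.0, 0.0, -180.0]
contact_force: [-0.2, 0.4, 0.5]
gripper_width: 0.026
gripper_force: 0.5
```

Request:
carry_out([
  [0.1, [0, 0, 0], [0, 0, 0]],
  [0.1, [0, 0, 0], [0, 0, 0]],
  [0.1, [0, 0, 0], [0, 0, 0]],
  [0.1, [0, 0, 0], [0, 0, 0]],
])

```text
time_s: 28.8
tcp_pos: [0.6384, -0.0204, 0.0975]
eef_rot: [180.0, 0.0, -180.0]
contact_force: [0.0, 1.2, 2.3]
gripper_width: 0.0229
gripper_force: 30.0
```

Request:
carry_out([
  [0.1, [0, 0, -3], [0, 0, 0]],
  [0.1, [0, 0, -10], [0, 0, 0]],
  [0.1, [0, 0, -25], [0, 0, 0]],
  [0.1, [0, 0, -50], [0, 0, 0]],
  [0.1, [0, 0, -80], [0, 0, 0]],
  [0.1, [0, 0, -110], [0, 0, 0]],
  [0.1, [0, 0, -130], [0, 0, 0]],
  [0.1, [0, 0, -140], [0, 0, 0]],
  [0.1, [0, 0, -142], [0, 0, 0]],
  [0.1, [0, 0, -142], [0, 0, 0]],
], squeeze=40)

```text
time_s: 29.8
tcp_pos: [0.6378, -0.0205, 0.2385]
eef_rot: [180.0, -0.1, 180.0]
contact_force: [-0.5, -0.1, -2.5]
gripper_width: 0.0229
gripper_force: 40.0
```

Request:
carry_out([
  [0.1, [4, -6, 0], [0, 0, 0]],
  [0.1, [12, -20, 0], [0, 0, 0]],
  [0.1, [26, -42, 0], [0, 0, 0]],
  [0.1, [44, -70, 0], [0, 0, 0]],
  [0.1, [64, -102, 0], [0, 0, 0]],
  [0.1, [85, -135, 0], [0, 0, 0]],
  [0.1, [106, -168, 0], [0, 0, 0]],
  [0.1, [127, -201, 0], [0, 0, 0]],
  [0.1, [148, -234, 0], [0, 0, 0]],
  [0.1, [167, -265, 0], [0, 0, 0]],
  [0.1, [182, -289, 0], [0, 0, 0]],
  [0.1, [190, -302, 0], [0, 0, 0]],
])

```text
time_s: 31.0
tcp_pos: [0.4456, -0.3245, 0.2388]
eef_rot: [180.0, -0.1, 179.9]
contact_force: [1.3, -0.1, -1.8]
gripper_width: 0.0229
gripper_force: 40.0
```

Request:
carry_out([
  [0.1, [3.3, -5, 0], [0, 0, 0]],
  [0.1, [3.3, -5, 6], [0, 0, 0]],
  [0.1, [3.3, -5, 15], [0, 0, 0]],
  [0.1, [3.3, -5, 20], [0, 0, 0]],
  [0.1, [3.3, -5, 20], [0, 0, 0]],
  [0.1, [3.3, -5, 20], [0, 0, 0]],
])

```text
time_s: 31.6
tcp_pos: [0.4453, -0.3271, 0.219]
eef_rot: [180.0, -0.0, -179.9]
contact_force: [-1.1, -0.8, -1.0]
gripper_width: 0.0228
gripper_force: 40.0
```

```bash
python3 - <<'E'
from h import *
S,d=cap('scene'); T,d=cap('top'); np.savez('s10.npz',S=S,T=T)
s=r.get_state();print(s['tcp_pos'])
cv2.imwrite('pics/c10.png',cv2.resize(S[110:225,330:450],None,fx=5,fy=5,interpolation=cv2.INTER_CUBIC)[...,::-1])
f,cx,cy,V=cal('scene')
def pj(p): c=V[:3,:3]@p+V[:3,3]; return np.array([(f*c[0]/c[2]+cx-330+.5)*5,(f*c[1]/c[2]+cy-110+.5)*5]).round(1)
p=s['tcp_pos']; a=np.radians(np.arange(0,360,2))
for n,c,z,R in (('rim',p[:2],p[2]-.0975,.07),('ring',(.445,-.3275),.018,.07),('board',(.445,-.3275),.018,.085)):
    X=np.array([pj(np.array([c[0]+R*np.cos(t),c[1]+R*np.sin(t),z])) for t in a]); print(n,X.min(0),X.max(0))
E
```

```text
[ 0.44543642 -0.32735213  0.21947442]
rim [173.1 230.7] [416.4 376.4]
ring [167.8 368.7] [401.  516.5]
board [143.  353.9] [426.2 533.4]
```

View pics/c10.png

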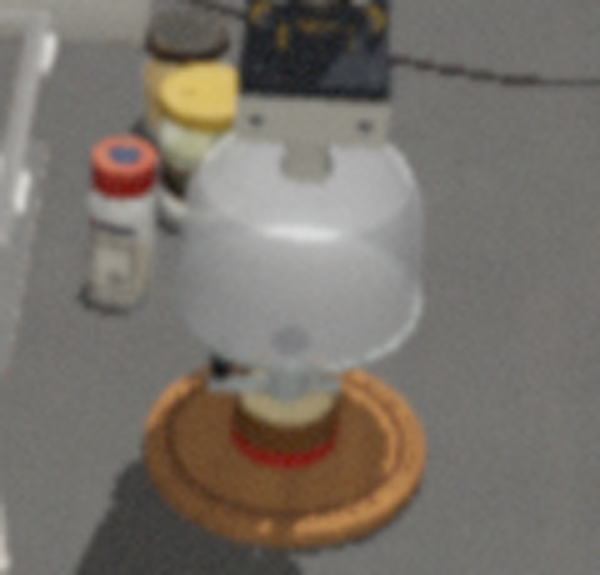

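Rim spans 178–423 against the board's 145–426 in the crop: the dome is ~2.7 mm too far −x. Shift +2.5 mm while lowering.

Request:
carry_out([
  [0.1, [-1, 0, 3], [0, 0, 0]],
  [0.1, [-2.5, 0, 10], [0, 0, 0]],
  [0.1, [-2.5, 0, 22], [0, 0, 0]],
  [0.1, [-2.5, 0, 36], [0, 0, 0]],
  [0.1, [-2.5, 0, 50], [0, 0, 0]],
  [0.1, [-2.5, 0, 64], [0, 0, 0]],
  [0.1, [-2.5, 0, 76], [0, 0, 0]],
  [0.1, [-2.5, 0, 84], [0, 0, 0]],
  [0.1, [-2.5, 0, 90], [0, 0, 0]],
  [0.1, [-2.5, 0, 92], [0, 0, 0]],
  [0.1, [-2.5, 0, 92], [0, 0, 0]],
  [0.1, [-2.5, 0, 92], [0, 0, 0]],
])

```text
time_s: 32.9
tcp_pos: [0.4479, -0.3277, 0.1278]
eef_rot: [-180.0, 0.0, -180.0]
contact_force: [-0.9, -0.2, -1.9]
gripper_width: 0.0227
gripper_force: 40.0
```

```bash
python3 - <<'E'
from h import *
S=np.mean([cap('scene')[0].astype(float) for _ in range(4)],0).astype(np.uint8)
s=r.get_state();print(s['tcp_pos'],s['contact_force'])
cv2.imwrite('pics/c11.png',cv2.resize(S[140:230,340:430],None,fx=6.6,fy=6.6,interpolation=cv2.INTER_CUBIC)[...,::-1])
f,cx,cy,V=cal('scene')
def pj(p): c=V[:3,:3]@p+V[:3,3]; return np.array([(f*c[0]/c[2]+cx-340+.5)*6.6,(f*c[1]/c[2]+cy-140+.5)*6.6]).round(1)
p=s['tcp_pos']; a=np.radians(np.arange(0,360,2))
for n,c,z,R in (('rim',p[:2],p[2]-.0975,.07),('ring',(.445,-.3275),.018,.07),('board',(.445,-.3275),.018,.085)):
    X=np.array([pj(np.array([c[0]+R*np.cos(t),c[1]+R*np.sin(t),z])) for t in a]); print(n,X.min(0),X.max(0))
E
```

```text
[ 0.44771984 -0.32762272  0.12766354] [-0.5105016   0.17855426 -1.08578656]
rim [150.5 267.6] [459.7 462.4]
ring [155.5 288.7] [463.3 483.8]
board [122.7 269.1] [496.5 506.1]
```

View pics/c11.png

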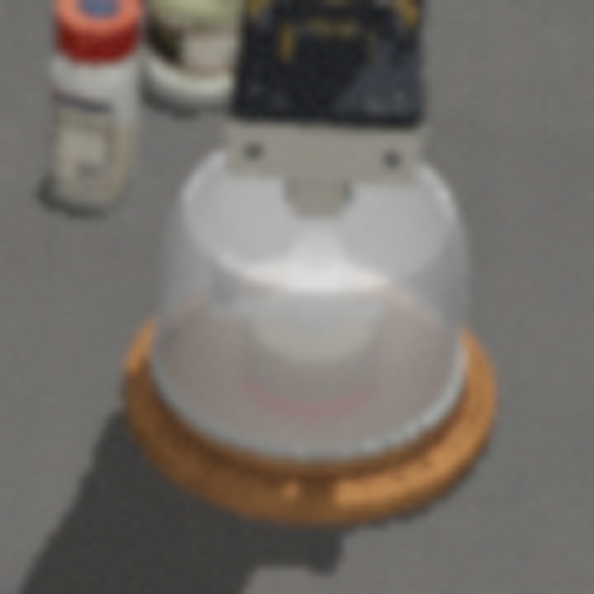

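c11: rim ~150–467 on a board of 125–497. Read the edges at pixel level before setting it down.

```bash
python3 - <<'E'
from h import *
S=np.mean([cap('scene')[0].astype(float) for _ in range(6)],0)
f,cx,cy,V=cal('scene')
sat=S.max(2)-S.min(2); up=lambda a,y0,y1,x0,x1: cv2.resize(a[y0:y1,x0:x1].astype(np.float32),None,fx=1,fy=1)
# board visible = strongly saturated orange; per row: outer edges and inner (dome) edges
for v in range(192,212,2):
    row=sat[v,350:425]; e=np.where(row>45)[0]+350
    if len(e): 
        g=np.where(np.diff(e)>1)[0]; print(v,e[0],e[-1],[(e[i],e[i+1]) for i in g])
for u in range(380,396,3):
    print(u,sat[200:222,u].astype(int),S[200:222,u].mean(1).astype(int))
def pj(p): c=V[:3,:3]@p+V[:3,3]; return np.array([f*c[0]/c[2]+cx,f*c[1]/c[2]+cy])
a=np.radians(np.arange(0,360,.5))
for n,c,z,R in (('rim aligned',(.445,-.3275),.030,.07),('board',(.445,-.3275),.018,.085)):
    X=np.array([pj(np.array([c[0]+R*np.cos(t),c[1]+R*np.sin(t),z])) for t in a])
    print(n,'bottom',X[:,1].max().round(1))
    for v in range(192,212,2):
        k=X[np.abs(X[:,1]-v)<.25]; 
        if len(k): print(v,k[:,0].min().round(1),k[:,0].max().round(1))
E
```

```text
192 360 412 [(np.int64(362), np.int64(410))]
194 359 413 [(np.int64(361), np.int64(411))]
196 359 414 [(np.int64(361), np.int64(411))]
198 359 414 [(np.int64(362), np.int64(410))]
200 360 414 [(np.int64(363), np.int64(410))]
202 360 414 [(np.int64(364), np.int64(409))]
204 360 413 [(np.int64(366), np.int64(407))]
206 361 413 [(np.int64(369), np.int64(405))]
208 363 412 [(np.int64(374), np.int64(399))]
210 364 410 [(np.int64(384), np.int64(390))]
380 [20 19 15 14 14 14 10  4 10 36 58 54 54 58 64 68 66 60 40 15  5  2] [128 128 130 132 133 133 134 131 119  98  79  66  62  70  78  82  82  79
  72  67  63  62]
383 [17 21 21 16 15 14 12  6  6 27 53 58 55 71 82 78 69 63 51 23  6  2] [130 131 131 133 134 134 135 136 128 108  87  75  65  85 101  92  83  79
  75  66  63  61]
386 [15 21 22 19 16 14 12  8  4 15 39 56 49 53 60 63 62 62 55 31 10  4] [131 131 131 132 133 135 136 137 133 114  89  73  62  64  68  73  76  77
  75  67  62  62]
389 [15 21 22 18 14 13 11  7  5 18 43 55 53 57 60 67 69 67 59 32  9  3] [131 131 131 133 134 135 136 136 130 113  91  75  64  66  73  80  84  83
  80  70  64  61]
392 [19 20 18 16 14 14 11  6  5 20 48 62 73 94 98 99 86 72 58 27  5  3] [132 132 132 134 136 135 137 142 145 120  92  77  85 119 127 129 108  88
  79  71  74  95]
395 [18 16 14 14 13 13  8  3  8 36 58 64 80 92 99 96 81 65 49 17  3  5] [133 134 136 135 136 134 142 150 132 100  80  78  98 118 130 124 101  84
  75  80 102 110]
rim aligned bottom 209.7
192 363.4 409.3
194 363.2 409.9
196 363.4 410.1
198 364.0 409.8
200 365.1 409.2
202 366.7 408.0
204 368.9 406.1
206 371.9 403.5
208 376.4 399.3
board bottom 216.2
192 359.2 412.5
194 358.5 413.6
196 358.1 414.3
198 358.1 414.7
200 358.4 414.7
202 359.1 414.5
204 360.1 413.8
206 361.6 412.7
208 363.5 411.2
210 365.9 409.2
```

Measured rim centre ≈ 386.6 px against 387.5 aligned, i.e. ~2 mm too far +x; y agrees (bottom edge 209.5 vs 209.7). Move back 1.7 mm and set down.

Request:
carry_out([
  [0.1, [1, 0, 1], [0, 0, 0]],
  [0.1, [1.7, 0, 4], [0, 0, 0]],
  [0.1, [1.7, 0, 7], [0, 0, 0]],
  [0.1, [1.7, 0, 9], [0, 0, 0]],
  [0.1, [1.7, 0, 10.5], [0, 0, 0]],
  [0.1, [1.7, 0, 11.5], [0, 0, 0]],
  [0.1, [1.7, 0, 11.5], [0, 0, 0]],
])

```text
time_s: 34.1
tcp_pos: [0.4458, -0.3276, 0.1157]
eef_rot: [180.0, -0.0, -180.0]
contact_force: [-0.7, -0.1, -2.2]
gripper_width: 0.0226
gripper_force: 40.0
```

```bash
cat > m.py <<'E'
from h import *
S=np.mean([cap('scene')[0].astype(float) for _ in range(6)],0)
f,cx,cy,V=cal('scene')
s=r.get_state();print(s['tcp_pos'],s['contact_force'])
sat=S.max(2)-S.min(2)
def pj(p): c=V[:3,:3]@p+V[:3,3]; return np.array([f*c[0]/c[2]+cx,f*c[1]/c[2]+cy])
a=np.radians(np.arange(0,360,.25)); X=np.array([pj(np.array([.445+.07*np.cos(t),-.3275+.07*np.sin(t),.018])) for t in a])
B=np.array([pj(np.array([.445+.085*np.cos(t),-.3275+.085*np.sin(t),.018])) for t in a])
for v in range(194,214,2):
    e=np.where(sat[v,350:425]>45)[0]+350; g=np.argmax(np.diff(e)); k=X[np.abs(X[:,1]-v)<.25]; b=B[np.abs(B[:,1]-v)<.25]
    if len(k)*len(b): print(v,'dome',e[g],e[g+1],(e[g]+e[g+1])/2,'pred',((k[:,0].min()+k[:,0].max())/2).round(1),'board',(e[0]+e[-1])/2,((b[:,0].min()+b[:,0].max())/2).round(1))
print('bottom pred',X[:,1].max().round(1),sat[206:216,387].astype(int))
cv2.imwrite('pics/c12.png',cv2.resize(S[140:230,340:430].astype(np.uint8),None,fx=6.6,fy=6.6,interpolation=cv2.INTER_CUBIC)[...,::-1])
E
python3 m.py
```

```text
[ 0.44584816 -0.32756395  0.11581529] [-0.32125107 -0.58238727 -1.3656112 ]
194 dome 362 411 386.5 pred 386.0 board 386.0 386.0
196 dome 361 411 386.0 pred 386.2 board 386.5 386.2
198 dome 362 411 386.5 pred 386.4 board 386.5 386.4
200 dome 362 411 386.5 pred 386.6 board 387.0 386.6
202 dome 363 410 386.5 pred 386.7 board 387.0 386.8
204 dome 364 409 386.5 pred 386.9 board 386.5 387.0
206 dome 366 407 386.5 pred 387.1 board 387.5 387.2
208 dome 369 405 387.0 pred 387.3 board 387.5 387.4
210 dome 371 402 386.5 pred 387.6 board 387.0 387.5
212 dome 377 395 386.0 pred 387.7 board 387.5 387.7
bottom pred 212.8 [13 13 12 12  8  5  9 32 53 62]
```

Within ~0.8 mm of central. Trim and set down to contact.

Request:
carry_out([
  [0.1, [0.7, 0, 0.5], [0, 0, 0]],
  [0.1, [0.7, 0, 1], [0, 0, 0]],
  [0.1, [0.7, 0, 1.3], [0, 0, 0]],
  [0.1, [0.7, 0, 1.3], [0, 0, 0]],
])

```text
time_s: 34.8
tcp_pos: [0.4455, -0.3276, 0.1154]
eef_rot: [-180.0, 0.1, -180.0]
contact_force: [-1.8, 3.1, 5.5]
gripper_width: 0.0232
gripper_force: 40.0
```

Contact. Release and rise.

Request:
carry_out([
  [0.4, [0, 0, 0], [0, 0, 0]],
  [0.55, [0, 0, 0], [0, 0, 0]],
  [0.55, [0, 0, 0], [0, 0, 0]],
  [0.55, [0, 0, 0], [0, 0, 0]],
  [0.55, [0, 0, -4], [0, 0, 0]],
  [0.55, [0, 0, -15], [0, 0, 0]],
  [0.55, [0, 0, -40], [0, 0, 0]],
  [0.55, [0, 0, -80], [0, 0, 0]],
  [0.55, [-10, 20, -110], [0, 0, 0]],
  [0.55, [-40, 50, -120], [0, 0, 0]],
  [0.55, [-70, 85, -120], [0, 0, 0]],
  [0.55, [-100, 120, -120], [0, 0, 0]],
])

```text
time_s: 36.0
tcp_pos: [0.5462, -0.2065, 0.2366]
eef_rot: [-180.0, 0.2, 180.0]
contact_force: [0.0, -1.7, -0.3]
gripper_width: 0.0486
gripper_force: 0.0
```

Request:
carry_out([
  [0.55, [-30, 40, 0], [0, 0, 0]],
  [0.55, [-60, 80, 0], [0, 0, 0]],
  [0.55, [-75, 115, 0], [0, 0, 0]],
  [0.55, [-75, 120, 0], [0, 0, 0]],
  [0.55, [-75, 120, 0], [0, 0, 0]],
])

```text
time_s: 36.5
tcp_pos: [0.6203, -0.0863, 0.2349]
eef_rot: [-180.0, 0.0, -179.9]
contact_force: [-0.3, 0.3, -0.2]
gripper_width: 0.048
gripper_force: 0.0
```

```bash
python3 m.py; python3 - <<'E'
from h import *
T,d=cap('top'); a=cv2.imread('pics/c12.png')[:364,:]
a=cv2.resize(cv2.imread('pics/c12.png'),(364,364)); cv2.imwrite('pics/c13.png',np.hstack([a,cv2.resize(T[255:307,370:422],None,fx=7,fy=7)[...,::-1]]))
E
```

```text
[ 0.61974856 -0.08864768  0.23492054] [ 0.2012394  -0.08859844  0.49209522]
194 dome 362 411 386.5 pred 386.0 board 386.0 386.0
196 dome 362 411 386.5 pred 386.2 board 386.5 386.2
198 dome 362 411 386.5 pred 386.4 board 386.5 386.4
200 dome 363 411 387.0 pred 386.6 board 386.5 386.6
202 dome 364 410 387.0 pred 386.7 board 386.5 386.8
204 dome 365 409 387.0 pred 386.9 board 386.5 387.0
206 dome 367 408 387.5 pred 387.1 board 387.0 387.2
208 dome 370 405 387.5 pred 387.3 board 387.5 387.4
210 dome 374 402 388.0 pred 387.6 board 387.0 387.5
212 dome 380 395 387.5 pred 387.7 board 387.5 387.7
bottom pred 212.8 [13 13 12 11  9  4 13 54 86 94]
```

View pics/c13.png

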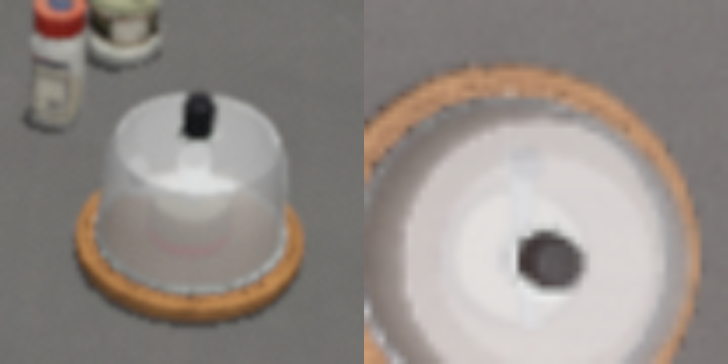

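The cover stands flat and central over the cheese and scraper, and the robot is clear of everything.

```bash
python3 -c "
from plant import r
print(r.close_job())"
```

```text
the job is handed in; nothing more can be done
None
```

The job is handed in at about 37 s: the stub is flat on the plate, the brown cheese and scraper are on the spindle, and the cover stands flat and central to about 1 mm; I never touched the black cheese, tin, price card or jar, and the hand-in returned no verdict.

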